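# Set the dose ring of a paste filler and press start

## Robot

A 6-joint arm with a two-finger parallel gripper is mounted at the origin on the work surface. World frame = base frame: x ahead of the robot, y to its left, z up, the work surface at z = 0. Lengths are in mm, angles in degrees, forces in N, time in s.
With the tool pointing down it reaches from about 300 to 850 mm from the base axis. Payload 4.2 kg.
Tool frame: the origin (TCP) lies between the finger pads; the fingertips stand 22 mm ahead of it and the grasp point (between the pads) lies 3 mm ahead of it; z points along the fingers, y is the direction in which the jaws open and shut (so a half turn about z gives the same grasp; the last joint's range is limited). The gripper opens to 91 mm and grips with 3 to 60 N. Pads are 32 mm wide; open, the fingers measure 118 mm over their backs; the gripper's body (76 mm by 178 mm) begins 60 mm behind the grasp point.
Start: joints at [62.739, 18.312, 89.639, -0, 72.044, -1.146], TCP at [253.108, 516.311, 235.976] pointing down, gripper open.
Joint ranges: [-177.97, 177.97], [-48.28, 115.42], [12.27, 149.76], [-77.06, 257.06], [2.81, 150.46], [-146.56, 146.56]. Speed limits (degrees/s): [147.25, 147.25, 180, 180, 180, 180].

## Interface

Orientations are given as [roll, pitch, yaw] about the fixed x, y, z axes, in that order (R = Rz(yaw) Ry(pitch) Rx(roll)).
In Python, from workcell import telemetry, cams, env gives the robot as it stands.
- The arm moves only by the shell command python3 -m inch 'ROWS' [FORCE]. ROWS is JSON, a list of rows, each an object of numbers: "x", "y", "z": the shift along the tool's x, y, z in cm; "yaw": the turn about the tool's z in units of 5 degrees (1.0 is 5 degrees); "gripper": the gripper's target within -1 to 1 (fully open at 1, half-way at 0, shut at -1). A call has 1 to 12 rows; each row shifts and turns the commanded pose from where the row before left it, along the tool's axes as they then stand; what a row does not reach is not made up. A row lasts 1/12 s, in which the tool goes at most 41.7 mm and 7.16 degrees, less where a joint would pass 70% of its speed; a pose out of reach is approached as far as the arm can. A call is refused whole if a number of a shift passes 4.17 or a number of a turn 1, either way. A call with a gripper value outside its range is refused whole. The fingers move at their own pace and stop on an object; FORCE is the grip in N (left out, the last holds). Time passes only in rows, so rows that do not move let the fingers close. It gives the time, the measured TCP pose, the force and the opening at its end, in the units of the state.
- telemetry.state(): the state, without advancing time (a new reading comes with each control period).
- cams.grab_frame(name): name is "scene" or "top"; returns a dict with "pixels" (480x640x3 uint8, red, green, blue), "mtx" (3x3 intrinsics, pixels), "rvec" (rotation vector, rad) and "tvec" (3), from world to camera coordinates, as OpenCV has them. Camera axes: x right, y down, z forward; pixel columns grow to the right and rows downward; lengths in mm; the calibration is good to about 2 mm. A picture is of the moment at which its call begins. There is no depth.
- env.job_done(): hands the job in, once; it reports no verdict.
The state is a dict: "time_s": time; "qpos": joint angles; "qvel": joint speeds; "effort": joint torques, N m; "ee_pos": TCP position; "ee_rot": TCP orientation; "force": force on the tool from outside, world axes, zero at the start; "torque": the same for the moment, N m; "gripper_width": finger opening in mm.
Only numpy, scipy, OpenCV 4.12 (cv2) and the standard library are available. Lean on these libraries where they do the work, as an engineer would, in place of code of your own. Each camera call takes 0.05 s, during which the arm holds its last target. There are 200 camera calls.

## Task

Push the blue lever round with a fingertip until its pointer lines up with the orange clip on the filler's scale, and leave it there; then press the green start button all the way in and let it come back out. Only push: do not pinch the lever, do not shift the orange clip, and leave the jar, the tub and the scraper where they are.

Things in the scene. Friction and masses are not known exactly. Their poses are not given: they have to be found in the camera images.
- drum: Dosing head: fixed stainless drum, 228 mm diameter, 60 mm high, standing on the bench. Origin on its vertical axis at bench level; its x axis points to the middle of the scale (joint value 0 of lever and clip). On its top face (z 60 mm) is a white scale, radius 88 to 113 mm, with black marks every 10 degrees. A steel stub, 34 mm radius, rises on the axis to z 102 mm, and a white block stands out 56 mm from the side away from the scale, up to z 45 mm.
- dose_ring (a joint): Angle of the aluminium dose ring with its lever about the drum's vertical axis, rad, 0 along the drum's x axis, growing anticlockwise from above, stops at -1.4 and 1.4. The ring is 170 mm in diameter, its top face at z 72 mm. It turns stiffly (about 3 N at the paddle), does not spring back and stays where it is left. At the start the lever always stands anticlockwise of the clip.
- paddle_top (a point): Centre of the top face of the blue paddle that stands up at the lever's outer end, 73 mm from the drum's axis, z 118 mm. The paddle is 22 mm long radially, 16 mm thick along the arc and 45 mm tall (from z 73 to 118 mm); push on either broad face, never squeeze both at once (dose_ring_c2 is its anticlockwise half, dose_ring_c3 its clockwise half). From its foot a low blue bar, 14 mm wide and up to z 81 mm, runs along the radius to the centre.
- pointer_tip (a point): Tip of the small black pointer (4 mm wide) at the outer end of the lever, 90 mm from the drum's axis, z 74 mm, in line with the middle of the paddle.
- clip_tip (a point): Inner end of the middle of the orange set-point clip, 90 mm from the drum's axis, z 74 mm: where the pointer tip is to stand.
- dose_clip (a joint): Angle of the orange clip about the drum's axis, rad, same zero and direction as the lever's angle. The clip is 12 mm wide, sits on the scale from radius 90 to 118 mm and rises to z 69 mm, below the ring's top face. It is clamped stiffly but can be shifted by a hard knock.
- start_top (a point): Centre of the top face of the green round start button, 36 mm in diameter, its top 72 mm above the bench when out, on a grey control box (100 by 120 mm, 50 mm high, with a small knob and a red lamp on its other half). The box stands to the left or to the right of the drum. Pressed straight down.
- start (a joint): Travel of the start button, m: 0 out, 0.006 fully in; a spring returns it, about 5 N fully in.
- weigher: Bench scale, white with a steel pan, in a red tray 160 by 150 mm; the pan's top at z 35 mm; fixed. It stands on the other side of the drum from the control box. Origin at bench level under the tray's centre.
- jar: Small closed jar, 60 mm diameter, 75 mm high, standing loose on the scale's pan; origin at the centre of its underside. Leave alone.
- tub: White round tub, 76 mm diameter, 70 mm high, loose on the bench beyond the drum; origin at the centre of its underside. Leave alone.
- scraper: Spatula, 200 mm long, lying loose on the bench beyond the drum; origin on its underside. Leave alone.

How it is judged:
By the outcome, as a careful person would: the job done as asked, in the order asked, and still so for the second after the job is handed in, with the robot touching nothing.
It also fails if it takes over 45 s, if anything falls off the work surface, if the arm or the gripper's body presses on something with over 40 N, if the wrist force passes 120 N, or if a joint passes its speed limit or range.

## Working session

There is one attempt and no reset: what is moved stays moved. The work goes in short steps, Python scripts to look and compute and a shell command to move; the robot and the scene stay as the last step left them, time stands still between calls to the robot, and variables do not carry over. Pictures are saved under pics/ and viewed, about 8 in all and at most 12, crops included, and the job is handed in when it is done.

```bash
mkdir -p pics; cat > h.py <<'E'
import numpy as np,cv2
from workcell import telemetry,cams,env
def grab(n,save=None):
    f=cams.grab_frame(n); im=cv2.cvtColor(np.asarray(f["pixels"]),cv2.COLOR_RGB2BGR)
    if save: cv2.imwrite(save,im)
    return f,im
def ray(f,uv,z):
    K=np.array(f["mtx"],float);R=cv2.Rodrigues(np.array(f["rvec"],float))[0];t=np.array(f["tvec"],float).ravel()
    d=R.T@np.linalg.inv(K)@np.array([uv[0],uv[1],1.]);c=-R.T@t
    return c+d*(z-c[2])/d[2]
def proj(f,p):
    return cv2.projectPoints(np.array([p],float),np.array(f["rvec"],float),np.array(f["tvec"],float),np.array(f["mtx"],float),None)[0].ravel()
def blobs(im,lo,hi,amin=30):
    m=cv2.inRange(cv2.cvtColor(im,cv2.COLOR_BGR2HSV),lo,hi)
    n,l,s,c=cv2.connectedComponentsWithStats(m)
    return [(s[i,4],s[i,:4].tolist(),c[i].round(1).tolist()) for i in range(1,n) if s[i,4]>=amin]
COL=dict(blue=((100,120,50),(125,255,255)),orange=((8,150,120),(20,255,255)),green=((45,100,50),(85,255,255)))
E
python3 - <<'E'
from h import *
print(telemetry.state())
for n in("scene","top"):
    f,im=grab(n,f"pics/{n}0.png")
    R=cv2.Rodrigues(np.array(f["rvec"],float))[0];print(n,(-R.T@np.array(f["tvec"],float).ravel()).round())
    for k,(a,b) in COL.items(): print(k,blobs(im,a,b))
E
```

```text
{'time_s': 0.0, 'qpos': array([ 6.27399370e+01,  1.83508856e+01,  8.97062122e+01, -2.68304403e-04,
        7.20415595e+01, -1.14502448e+00]), 'qvel': array([-0.02042691, -0.0254645 ,  0.11124631, -0.07900531, -0.10611305,
        0.01819026]), 'effort': array([-2.11392995e-03, -4.12466311e+01, -2.31972992e+01,  7.24141463e-02,
        4.60470014e-02, -1.56354772e-04]), 'ee_pos': array([252.88486535, 515.89899843, 235.12911466]), 'ee_rot': array([-1.79901357e+02, -1.71644072e-03,  1.53885043e+02]), 'force': array([ 0.37318029,  0.3594765 , -0.85930669]), 'torque': array([0.01496549, 0.01534122, 0.00930415]), 'gripper_width': 91.2991849025834}
scene [1085.   30.  877.]
blue [(np.int32(6193), [166, 0, 161, 50], [253.7, 20.8]), (np.int32(182), [321, 241, 11, 25], [326.5, 252.8]), (np.int32(1157), [32, 421, 93, 28], [89.6, 433.2]), (np.int32(1236), [515, 457, 98, 23], [550.6, 466.5])]
orange [(np.int32(31), [86, 98, 27, 2], [100.1, 98.9]), (np.int32(78), [273, 249, 14, 13], [279.0, 254.0])]
green [(np.int32(196), [191, 200, 17, 15], [199.2, 207.3])]
top [ 349.   27. 1449.]
blue [(np.int32(61), [315, 233, 8, 11], [318.2, 238.1]), (np.int32(53), [317, 245, 8, 11], [320.4, 249.7])]
orange [(np.int32(51), [357, 244, 11, 9], [361.9, 248.1])]
green [(np.int32(181), [442, 287, 15, 15], [449.1, 293.6]), (np.int32(114), [191, 331, 19, 9], [200.0, 334.9])]
```

View pics/top0.png

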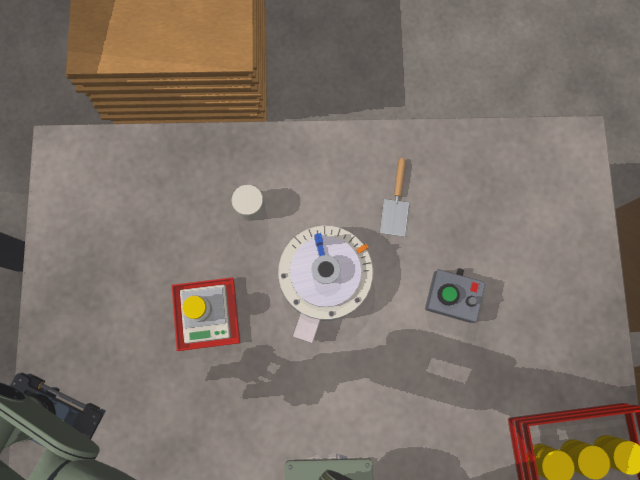

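View pics/scene0.png

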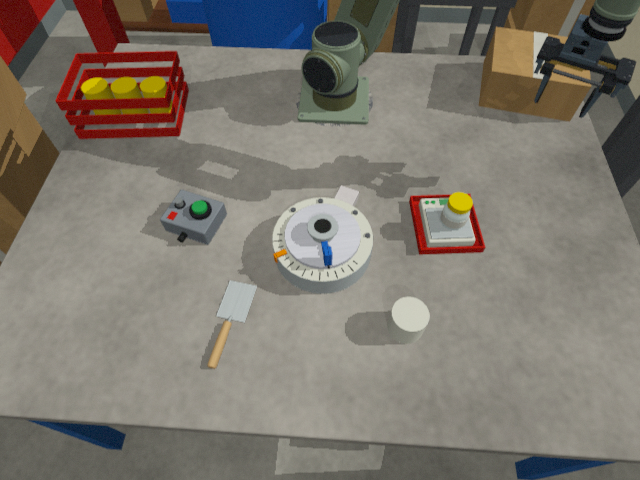

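The top view shows the drum at about (325,271), the lever at (319,243), the clip at (362,248) and the button at (449,294). So the lever goes clockwise, to image right. The scene view agrees, with the lever at (327,253), the clip at (279,254) and the button at (199,207).

```bash
cat > m.py <<'E'
from h import *
def drum(f,im,box):
    x0,y0,x1,y1=box
    hsv=cv2.cvtColor(im,cv2.COLOR_BGR2HSV);m=cv2.inRange(hsv,(0,0,170),(180,60,255))
    w=np.zeros_like(m);w[y0:y1,x0:x1]=m[y0:y1,x0:x1]
    m=cv2.morphologyEx(w,cv2.MORPH_CLOSE,np.ones((5,5)));m=cv2.morphologyEx(m,cv2.MORPH_OPEN,np.ones((3,3)))
    c=max(cv2.findContours(m,cv2.RETR_EXTERNAL,cv2.CHAIN_APPROX_NONE)[0],key=cv2.contourArea)
    return c[:,0]
def fitc(P):
    ok=np.ones(len(P),bool)
    for _ in range(6):
        A=np.c_[2*P[ok],np.ones(ok.sum())];s=np.linalg.lstsq(A,(P[ok]**2).sum(1),rcond=None)[0]
        r=np.sqrt(s[2]+s[0]**2+s[1]**2);e=np.abs(np.hypot(*(P-s[:2]).T)-r);ok=e<max(2.5,np.median(e)*2)
    return s[:2],r,ok.sum()
E
python3 - <<'E'
from m import *
for n,box in(("top",(270,215,380,325)),("scene",(262,190,382,300))):
    f,im=grab(n);c=drum(f,im,box)
    P=np.array([ray(f,p,60)[:2] for p in c]);C,r,k=fitc(P);print(n,"drum",C.round(1),r.round(1),k,len(P))
    a=im[box[1]:box[3],box[0]:box[2]];cv2.imwrite(f"pics/z{n}.png",cv2.resize(a,None,fx=5,fy=5,interpolation=cv2.INTER_CUBIC))
    for k,z in(("orange",68),("green",72),("blue",118)):
        for b in blobs(im,*COL[k]):
            p=ray(f,b[2],z)[:2]
            d=p-C
            if np.hypot(*d)<400: print(k,b[0],b[2],p.round(1),"r",np.hypot(*d).round(1),"ang",np.degrees(np.arctan2(d[1],d[0])).round(1))
E
python3 - <<'E'
import cv2,numpy as np
a=cv2.imread('pics/ztop.png');b=cv2.imread('pics/zscene.png')
a=cv2.resize(a,(400,400));b=cv2.resize(b,(400,400));cv2.imwrite('pics/both.png',np.hstack([a,b]))
E
```

```text
top drum [541.1  -1.1] 111.8 242 433
orange 52 [362.0, 248.0] [594.3 -91.5] r 104.9 ang -59.5
green 182 [449.1, 293.6] [ 480.2 -292.8] r 298.0 ang -101.8
green 113 [199.9, 335.0] [396.4 292.3] r 327.1 ang 116.2
blue 61 [318.2, 238.1] [610.8  13.5] r 71.3 ang 11.9
blue 53 [320.4, 249.7] [583.4   9. ] r 43.6 ang 13.5
scene drum [534.7   1.6] 110.1 319 565
orange 79 [279.0, 254.1] [596.3 -92.6] r 112.5 ang -56.8
green 196 [199.1, 207.3] [ 483.6 -291.8] r 297.8 ang -99.9
blue 182 [326.5, 252.8] [617.4  11.5] r 83.2 ang 6.8
```

View pics/both.png

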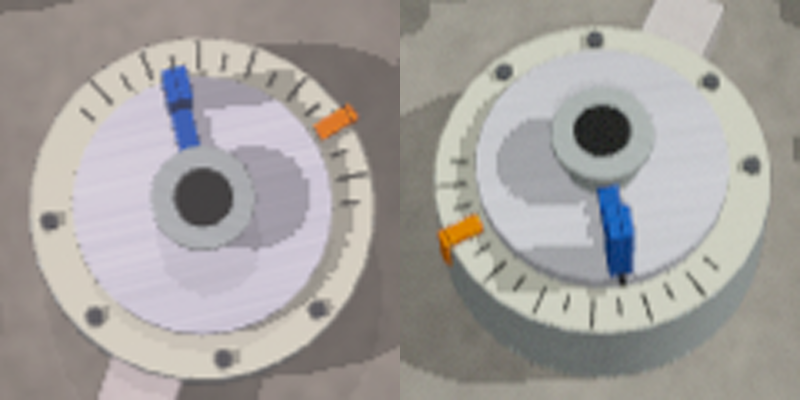

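The close-up shows the paddle top at about 12° and the clip at about −60°. I'll refine the centre with the stub's dark hole in both views and work out the approach.

```bash
python3 - <<'E'
from m import *
L=[]
for n,box in(("top",(310,255,342,285)),("scene",(305,212,342,240))):
    f,im=grab(n);x0,y0,x1,y1=box
    v=cv2.cvtColor(im,cv2.COLOR_BGR2GRAY)[y0:y1,x0:x1]
    N,l,s,c=cv2.connectedComponentsWithStats((v<75).astype('uint8'));i=1+np.argmax(s[1:,4])
    uv=c[i]+[x0,y0];print(n,s[i],uv.round(1),[ray(f,uv,z).round(1)[:2] for z in(96,102)])
st=telemetry.state()
C=np.array([540.,-1.]);s=21.5+12
a=np.radians(12);er=np.array([np.cos(a),np.sin(a)]);et=np.array([-er[1],er[0]])
p=C+73*er+s*et;d=p-st["ee_pos"][:2]
y=np.radians(st["ee_rot"][2]);X=np.array([np.cos(y),np.sin(y)]);Y=np.array([np.sin(y),-np.cos(y)])
print("goal",p,"tool shift cm",d@X/10,d@Y/10)
E
```

```text
top [  9   7  15  15 168] [325.6 269. ] [array([541.3,  -2.4]), array([540.5,  -2.3])]
scene [  9   7  17  14 175] [322.2 225.5] [array([534.4,  -2.4]), array([538.6,  -2.2])]
goal [604.43973321  46.94549805] tool shift cm -52.207506335414585 -26.665446112077653
```

```bash
python3 -m inch '[{"x":-1.6,"y":-0.8,"gripper":-1},{"x":-3.2,"y":-1.6,"gripper":-1},{"x":-3.2,"y":-1.6,"gripper":-1},{"x":-3.2,"y":-1.6,"gripper":-1},{"x":-3.2,"y":-1.6,"gripper":-1},{"x":-3.2,"y":-1.6,"gripper":-1},{"x":-3.2,"y":-1.6,"gripper":-1},{"x":-3.2,"y":-1.6,"gripper":-1},{"x":-3.2,"y":-1.6,"gripper":-1},{"x":-3.2,"y":-1.6,"gripper":-1},{"x":-3.2,"y":-1.6,"gripper":-1},{"x":-3.2,"y":-1.6,"gripper":-1}]' 10
python3 -m inch '[{"x":-3.2,"y":-1.7,"gripper":-1},{"x":-3.2,"y":-1.7,"gripper":-1},{"x":-3.2,"y":-1.7,"gripper":-1},{"x":-3.2,"y":-1.7,"gripper":-1},{"x":-2.5,"y":-1.7,"gripper":-1},{"yaw":-1,"gripper":-1},{"yaw":-1,"gripper":-1},{"yaw":-1,"gripper":-1},{"yaw":-1,"gripper":-1},{"yaw":-1,"gripper":-1},{"yaw":-1,"gripper":-1},{"yaw":-1,"gripper":-1}]'
python3 -m inch '[{"yaw":-0.7},{"x":0},{"x":0}]'
cat > d.py <<'E'
import sys
from h import *
C=np.array([540.,-2.])
st=telemetry.state();a=np.radians(float(sys.argv[1]));s=float(sys.argv[2])
er=np.array([np.cos(a),np.sin(a)]);et=np.array([-er[1],er[0]])
d=C+73*er+s*et-st["ee_pos"][:2];y=np.radians(st["ee_rot"][2])
X=np.array([np.cos(y),np.sin(y)]);Y=np.array([np.sin(y),-np.cos(y)])
print(st["time_s"],st["ee_pos"].round(1),st["ee_rot"].round(2),st["force"].round(1),st["gripper_width"],"cm",(d@X/10).round(2),(d@Y/10).round(2),"yaw units",((np.degrees(y)-np.degrees(a)-180+180)%360-180)/5)
E
python3 d.py 12.3 33.5
```

```text
0.3 [253.1 516.2 235.7] [-179.97    0.    153.88] [0.2 0.1 0. ] 91.01371228834992 cm -52.21 -26.74 yaw units -7.683394964746827invalid input
invalid input
invalid input
```

```bash
python3 -m inch '[{"x":-1.6,"y":-0.8,"z":0,"yaw":0,"gripper":-1}]' 10; python3 -m inch --help; python3 -m inch '[{"x":-1.6,"y":-0.8,"z":0.0,"yaw":0.0,"gripper":-1.0}]'
```

```text
time_s: 0.38
ee_pos: [262.9, 503.7, 235.7]
ee_rot: [179.9, -0.1, 154.0]
force: [0.3, 0.0, 0.5]
gripper_width: 87.1
time_s: 0.47
ee_pos: [274.6, 487.9, 235.7]
ee_rot: [-180.0, -0.0, 154.0]
force: [-0.8, 0.1, -0.2]
gripper_width: 80.9invalid input: not JSON, or not a number
```

All five keys are needed in every row.

```bash
python3 -m inch '[{"x":-3.2,"y":-1.6,"z":0,"yaw":0,"gripper":-1},{"x":-3.2,"y":-1.6,"z":0,"yaw":0,"gripper":-1},{"x":-3.2,"y":-1.6,"z":0,"yaw":0,"gripper":-1},{"x":-3.2,"y":-1.6,"z":0,"yaw":0,"gripper":-1},{"x":-3.2,"y":-1.6,"z":0,"yaw":0,"gripper":-1},{"x":-3.2,"y":-1.6,"z":0,"yaw":0,"gripper":-1},{"x":-3.2,"y":-1.6,"z":0,"yaw":0,"gripper":-1},{"x":-3.2,"y":-1.6,"z":0,"yaw":0,"gripper":-1},{"x":-3.2,"y":-1.7,"z":0,"yaw":0,"gripper":-1},{"x":-3.2,"y":-1.7,"z":0,"yaw":0,"gripper":-1},{"x":-3.2,"y":-1.7,"z":0,"yaw":0,"gripper":-1},{"x":-3.2,"y":-1.7,"z":0,"yaw":0,"gripper":-1}]'
python3 -m inch '[{"x":-3.2,"y":-1.7,"z":0,"yaw":0,"gripper":-1},{"x":-3.2,"y":-1.7,"z":0,"yaw":0,"gripper":-1},{"x":-3.2,"y":-1.7,"z":0,"yaw":0,"gripper":-1},{"x":-1.0,"y":-0.4,"z":0,"yaw":0,"gripper":-1},{"x":0,"y":0,"z":0,"yaw":-1,"gripper":-1},{"x":0,"y":0,"z":0,"yaw":-1,"gripper":-1},{"x":0,"y":0,"z":0,"yaw":-1,"gripper":-1},{"x":0,"y":0,"z":0,"yaw":-1,"gripper":-1},{"x":0,"y":0,"z":0,"yaw":-1,"gripper":-1},{"x":0,"y":0,"z":0,"yaw":-1,"gripper":-1},{"x":0,"y":0,"z":0,"yaw":-1,"gripper":-1},{"x":0,"y":0,"z":0,"yaw":-0.7,"gripper":-1}]'
python3 d.py 12.3 33.5
```

```text
time_s: 1.47
ee_pos: [534.1, 141.2, 236.0]
ee_rot: [180.0, 0.0, 153.9]
force: [0.6, -0.1, 0.4]
gripper_width: 1.6
time_s: 2.47
ee_pos: [604.0, 47.3, 235.9]
ee_rot: [180.0, -0.0, -167.4]
force: [-0.0, 1.1, -0.3]
gripper_width: 0.7
2.4667 [604.   47.3 235.9] [ 1.7997e+02 -2.0000e-02 -1.6737e+02] [-0.   1.1 -0.3] 0.6526987060805349 cm 0.0 -0.11 yaw units 0.06545015368577652
```

```bash
python3 -m inch '[{"x":0,"y":0,"z":3,"yaw":0,"gripper":-1},{"x":0,"y":0,"z":3,"yaw":0,"gripper":-1},{"x":0,"y":0,"z":3,"yaw":0,"gripper":-1},{"x":0,"y":0,"z":2.2,"yaw":0,"gripper":-1},{"x":0,"y":0,"z":1,"yaw":0,"gripper":-1},{"x":0,"y":0,"z":0,"yaw":0,"gripper":-1}]'
python3 - <<'E'
from h import *
f,im=grab("scene");cv2.imwrite("pics/s1.png",cv2.resize(im[140:320,230:420],None,fx=4,fy=3.3,interpolation=cv2.INTER_CUBIC))
E
python3 d.py 12.3 21.5
```

```text
time_s: 2.97
ee_pos: [602.6, 47.1, 111.5]
ee_rot: [179.9, -0.3, -167.6]
force: [-0.3, -0.1, 0.2]
gripper_width: 0.5
3.0167 [603.9  47.1 113.4] [ 1.7997e+02 -9.0000e-02 -1.6760e+02] [ 0.3 -0.1  0. ] 0.8030316780287601 cm -0.0 -1.29 yaw units 0.01993914234205931
```

View pics/s1.png

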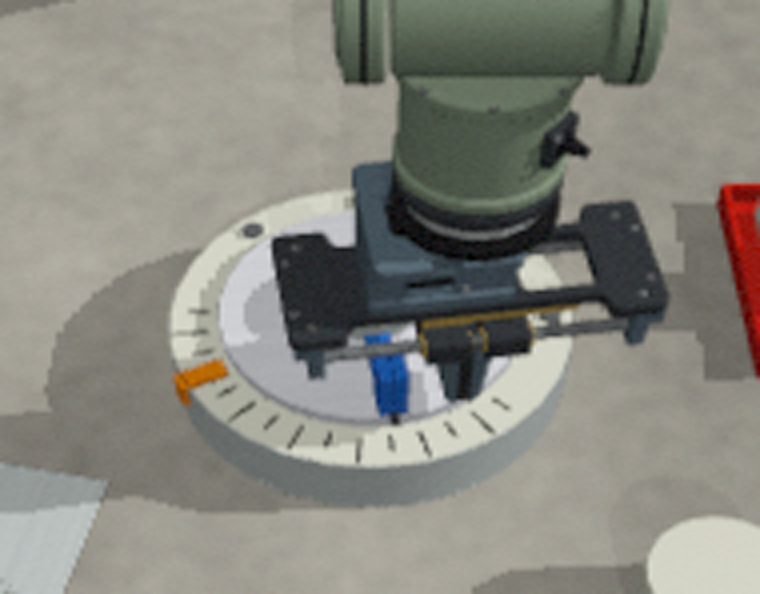

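The picture shows the closed fingers just on the anticlockwise side of the blue paddle, clear of the ring. I'll push now.

```bash
python3 -m inch '[{"x":0,"y":-0.6,"z":0,"yaw":0,"gripper":-1},{"x":0,"y":-0.6,"z":0,"yaw":0,"gripper":-1},{"x":-0.16,"y":-0.64,"z":0,"yaw":1,"gripper":-1},{"x":-0.16,"y":-0.64,"z":0,"yaw":1,"gripper":-1},{"x":-0.16,"y":-0.64,"z":0,"yaw":1,"gripper":-1},{"x":-0.16,"y":-0.64,"z":0,"yaw":1,"gripper":-1},{"x":-0.16,"y":-0.64,"z":0,"yaw":1,"gripper":-1},{"x":-0.16,"y":-0.64,"z":0,"yaw":1,"gripper":-1},{"x":-0.16,"y":-0.64,"z":0,"yaw":1,"gripper":-1},{"x":-0.16,"y":-0.64,"z":0,"yaw":1,"gripper":-1},{"x":0,"y":0,"z":0,"yaw":0,"gripper":-1}]'
python3 d.py -27.7 21.5
python3 - <<'E'
from h import *
f,im=grab("scene");cv2.imwrite("pics/s2.png",cv2.resize(im[140:320,230:420],None,fx=4,fy=3.3,interpolation=cv2.INTER_CUBIC))
f,im=grab("top");print(blobs(im,*COL["blue"],10))
E
```

```text
time_s: 3.93
ee_pos: [615.9, -17.2, 115.8]
ee_rot: [179.9, 0.2, 152.2]
force: [0.1, 0.2, 0.9]
gripper_width: 0.1
3.9333 [615.9 -17.2 115.8] [1.7990e+02 1.7000e-01 1.5223e+02] [0.1 0.2 0.9] 0.09913821885442457 cm 0.12 -0.04 yaw units -0.01461378143874299
[]
```

View pics/s2.png

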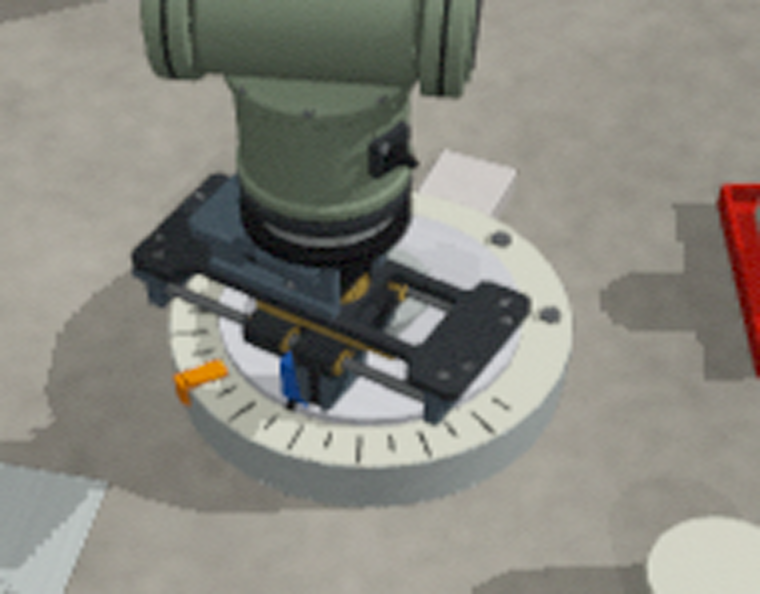

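The paddle moved with the finger, and the pointer is now near scene pixel (303,263). The clip hasn't moved.

```bash
python3 -m inch '[{"x":-0.1,"y":-0.64,"z":0,"yaw":1,"gripper":-1},{"x":-0.14,"y":-0.64,"z":0,"yaw":1,"gripper":-1},{"x":-0.16,"y":-0.64,"z":0,"yaw":1,"gripper":-1},{"x":-0.16,"y":-0.64,"z":0,"yaw":1,"gripper":-1},{"x":0,"y":0,"z":0,"yaw":0,"gripper":-1}]'
python3 d.py -47.7 21.5
python3 - <<'E'
from h import *
f,im=grab("scene");cv2.imwrite("pics/s3.png",cv2.resize(im[200:300,250:350],None,fx=6,fy=6,interpolation=cv2.INTER_CUBIC))
C=np.array([540,-2])
def A(uv,z):
    d=ray(f,uv,z)[:2]-C;return np.hypot(*d).round(1),np.degrees(np.arctan2(d[1],d[0])).round(1)
print("earlier pointer",A((302.7,262.7),74),"clip tip",A((286.7,251.5),69))
E
```

```text
time_s: 4.45
ee_pos: [605.9, -40.9, 115.0]
ee_rot: [179.9, 0.2, 132.4]
force: [1.0, -0.2, 0.5]
gripper_width: 0.6
4.45 [605.9 -40.9 115. ] [1.7988e+02 1.6000e-01 1.3238e+02] [ 1.  -0.2  0.5] 0.5931877438145464 cm 0.01 -0.1 yaw units 0.01576789326876451
earlier pointer (np.float64(86.4), np.float64(-25.2)) clip tip (np.float64(89.3), np.float64(-56.5))
```

View pics/s3.png

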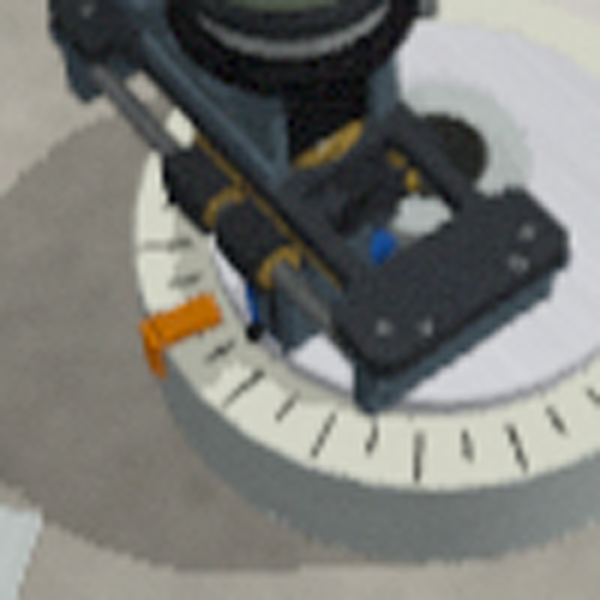

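```bash
python3 -m inch '[{"x":-0.16,"y":-0.64,"z":0,"yaw":1,"gripper":-1},{"x":0,"y":-0.1,"z":0,"yaw":0,"gripper":-1},{"x":0,"y":0,"z":0,"yaw":0,"gripper":-1}]'
python3 d.py -52.7 21.5
python3 -m inch '[{"x":0,"y":1,"z":0,"yaw":0,"gripper":-1},{"x":0,"y":3,"z":0,"yaw":0,"gripper":-1},{"x":0,"y":3,"z":-3,"yaw":0,"gripper":-1},{"x":0,"y":3,"z":-4,"yaw":0,"gripper":-1},{"x":0,"y":4,"z":-3,"yaw":0,"gripper":-1},{"x":0,"y":4,"z":0,"yaw":0,"gripper":-1},{"x":0,"y":0,"z":0,"yaw":0,"gripper":-1}]'
python3 - <<'E'
from h import *
f,im=grab("scene");a=im[200:300,250:350]
g,jm=grab("top");b=jm[215:315,280:380]
cv2.imwrite("pics/s4.png",np.hstack([cv2.resize(i,(400,400),interpolation=cv2.INTER_CUBIC) for i in(a,b)]))
for n,F,I in(("scene",f,im),("top",g,jm)):
  for k in("blue","orange"): print(n,k,[b for b in blobs(I,*COL[k],10) if 270<b[2][0]<380 and 200<b[2][1]<300])
E
```

```text
time_s: 4.75
ee_pos: [601.0, -46.2, 114.5]
ee_rot: [179.9, 0.1, 127.6]
force: [1.6, -0.3, 1.2]
gripper_width: 0.2
4.75 [601.  -46.2 114.5] [1.7992e+02 8.0000e-02 1.2761e+02] [ 1.6 -0.3  1.2] 0.21110396528863654 cm -0.09 -0.03 yaw units 0.06132230624573367
time_s: 5.33
ee_pos: [738.5, 61.2, 202.1]
ee_rot: [179.6, 0.1, 127.7]
force: [-1.4, -0.2, -1.8]
gripper_width: 0.8
scene blue [(np.int32(232), [289, 234, 19, 20], [296.4, 243.5])]
scene orange [(np.int32(77), [274, 249, 13, 13], [279.1, 254.0])]
top blue [(np.int32(121), [339, 243, 16, 19], [346.5, 251.4])]
top orange [(np.int32(49), [357, 244, 11, 9], [362.0, 248.1])]
```

View pics/s4.png

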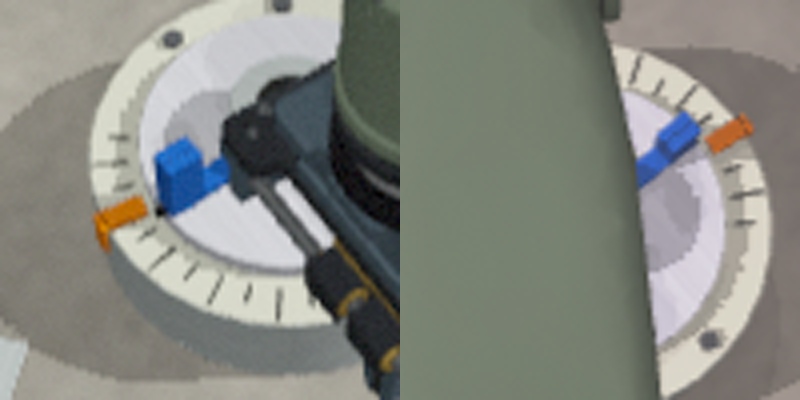

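The pointer sits just short of the clip: pointer tip at scene pixel (290,252.7), clip's inner end at about (286,251.5), paddle top in the top view at about (349.7,247.7).

```bash
python3 - <<'E'
from h import *
C=np.array([540.5,-2.2])
def A(t,f,uv,z):
    d=ray(f,uv,z)[:2]-C;print(t,np.hypot(*d).round(1),np.degrees(np.arctan2(d[1],d[0])).round(1))
f,im=grab("scene");g,jm=grab("top")
A("sc pointer",f,(290,252.75),74);A("sc clip in",f,(286,251.5),69)
A("top paddle",g,(349.75,247.75),118);A("top clip",g,(362,248.1),68)
# paddle top face by brightness: hue-blue pixels split on V
for n,F,I in(("top",g,jm),("scene",f,im)):
    h=cv2.cvtColor(I,cv2.COLOR_BGR2HSV);m=cv2.inRange(h,*COL["blue"])>0;m[:200]=0;m[300:]=0;m[:,:270]=0;m[:,380:]=0
    V=h[...,2][m];print(n,np.histogram(V,8))
    t=(V.min()+int(V.max()))/2
    ys,xs=np.where(m&(h[...,2]>t));A(n+" bright blue",F,(xs.mean(),ys.mean()),118)
    # expected pixel of clip/pointer at angles, for check
    for a in(-52,-54,-56,-58,-60):
        r=np.radians(a);e=np.r_[np.cos(r),np.sin(r)]
        print(a,"paddle top",proj(F,[*(C+73*e),118]).round(1),"tip",proj(F,[*(C+90*e),74]).round(1),"clip c",proj(F,[*(C+104*e),69]).round(1))
E
```

```text
sc pointer 85.7 -50.5
sc clip in 90.1 -57.2
top paddle 73.1 -50.9
top clip 104.1 -59.0
top (array([ 4,  6, 11, 10, 16,  3, 23, 44]), array([102.  , 114.75, 127.5 , 140.25, 153.  , 165.75, 178.5 , 191.25,
       204.  ]))
top bright blue 62.6 -52.3
-52 paddle top [350.1 248.2] tip [354.5 247.1] clip c [358.8 243.8]
-54 paddle top [350.8 249.1] tip [355.3 248.1] clip c [359.8 245. ]
-56 paddle top [351.5 250. ] tip [356.1 249.1] clip c [360.7 246.2]
-58 paddle top [352.1 250.9] tip [356.9 250.2] clip c [361.6 247.4]
-60 paddle top [352.7 251.8] tip [357.6 251.3] clip c [362.4 248.7]
scene (array([ 1,  1, 20, 18, 64, 31, 28, 57]), array([ 66.  ,  83.25, 100.5 , 117.75, 135.  , 152.25, 169.5 , 186.75,
       204.  ]))
scene bright blue 77.3 -41.0
-52 paddle top [293.3 238. ] tip [287.7 253. ] clip c [282.4 257.3]
-54 paddle top [292.7 237.1] tip [287.  251.9] clip c [281.5 256.1]
-56 paddle top [292.1 236.3] tip [286.3 250.9] clip c [280.7 254.9]
-58 paddle top [291.5 235.4] tip [285.6 249.8] clip c [280.  253.6]
-60 paddle top [291.  234.5] tip [285.  248.7] clip c [279.3 252.4]<stdin>:12: RuntimeWarning: overflow encountered in scalar add
```

Lever is at about −51° and the clip at about −58.5°, so around 7° remain. I'll go back in and push about 6° more.

```bash
python3 -m inch '[{"x":0,"y":-4,"z":0,"yaw":0,"gripper":-1},{"x":0,"y":-4,"z":3,"yaw":0,"gripper":-1},{"x":0,"y":-3,"z":4,"yaw":0,"gripper":-1},{"x":0,"y":-3,"z":3,"yaw":0,"gripper":-1},{"x":0,"y":-3,"z":0,"yaw":0,"gripper":-1},{"x":0,"y":-0.5,"z":0,"yaw":0,"gripper":-1},{"x":0,"y":-0.5,"z":0,"yaw":0,"gripper":-1},{"x":0,"y":0,"z":0,"yaw":0,"gripper":-1}]'
python3 -m inch '[{"x":-0.1,"y":-0.39,"z":0,"yaw":0.6,"gripper":-1},{"x":-0.1,"y":-0.39,"z":0,"yaw":0.6,"gripper":-1},{"x":0,"y":0,"z":0,"yaw":0,"gripper":-1},{"x":0,"y":0,"z":0,"yaw":0,"gripper":-1}]'
python3 d.py -58.7 21.5
python3 -m inch '[{"x":0,"y":1,"z":0,"yaw":0,"gripper":-1},{"x":0,"y":3,"z":0,"yaw":0,"gripper":-1},{"x":0,"y":3,"z":-3,"yaw":0,"gripper":-1},{"x":0,"y":3,"z":-4,"yaw":0,"gripper":-1},{"x":0,"y":4,"z":-3,"yaw":0,"gripper":-1},{"x":0,"y":4,"z":0,"yaw":0,"gripper":-1},{"x":0,"y":0,"z":0,"yaw":0,"gripper":-1}]'
python3 - <<'E'
from h import *
f,im=grab("scene");a=im[225:275,265:315]
g,jm=grab("top");b=jm[225:275,335:385]
cv2.imwrite("pics/s5.png",np.hstack([cv2.resize(i,(400,400),interpolation=cv2.INTER_CUBIC) for i in(a,b)]))
E
```

```text
time_s: 6.2
ee_pos: [600.4, -46.9, 115.1]
ee_rot: [179.9, 0.1, 127.3]
force: [0.7, 0.5, 0.9]
gripper_width: 0.3
time_s: 6.53
ee_pos: [597.0, -51.9, 115.0]
ee_rot: [179.8, 0.1, 121.5]
force: [1.1, 1.2, 1.4]
gripper_width: 0.2
6.5333 [597.  -51.9 115. ] [1.7983e+02 1.0000e-01 1.2150e+02] [1.1 1.2 1.4] 0.22100940587411072 cm -0.08 -0.13 yaw units 0.0405348837171573
time_s: 7.12
ee_pos: [744.8, 40.0, 202.5]
ee_rot: [179.5, 0.1, 121.6]
force: [-1.9, 1.1, -1.5]
gripper_width: 0.6
```

View pics/s5.png

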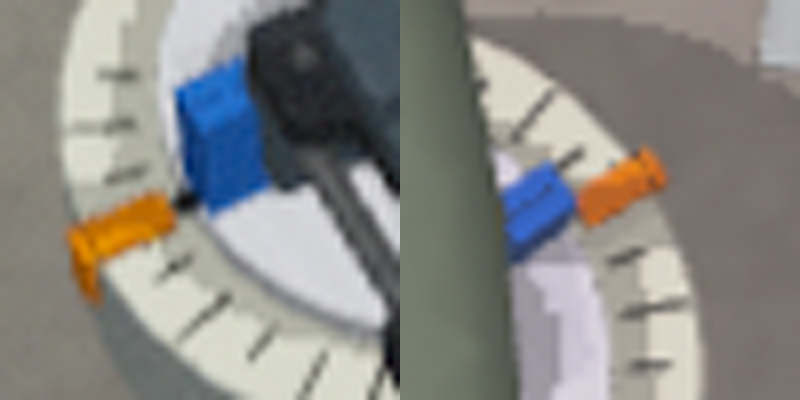

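```bash
python3 -m inch '[{"x":-1.2,"y":-3.3,"z":-1,"yaw":0,"gripper":-1},{"x":-1.2,"y":-3.3,"z":-1,"yaw":0,"gripper":-1},{"x":-1.2,"y":-3.3,"z":-1,"yaw":0,"gripper":-1},{"x":-1.2,"y":-3.3,"z":0,"yaw":0,"gripper":-1},{"x":-1.2,"y":-3.3,"z":0,"yaw":0,"gripper":-1},{"x":-1.2,"y":-3.3,"z":0,"yaw":0,"gripper":-1},{"x":-1.2,"y":-3.3,"z":0,"yaw":0,"gripper":-1},{"x":-1.2,"y":-3.3,"z":0,"yaw":0,"gripper":-1},{"x":-1.2,"y":-3.3,"z":0,"yaw":0,"gripper":-1},{"x":-1.2,"y":-3.3,"z":0,"yaw":0,"gripper":-1},{"x":-1.2,"y":-3.3,"z":0,"yaw":0,"gripper":-1},{"x":-1.2,"y":-3.5,"z":0,"yaw":0,"gripper":-1}]'
python3 - <<'E'
from h import *
C=np.array([540.5,-2.2])
out=[]
for n,(x,y) in(("scene",(265,225)),("top",(325,225))):
    f,im=grab(n);out.append(cv2.resize(im[y:y+50,x:x+50],(400,400),interpolation=cv2.INTER_CUBIC))
    h=cv2.cvtColor(im,cv2.COLOR_BGR2HSV)
    bm=cv2.inRange(h,*COL["blue"])>0;bm[:200]=0;bm[300:]=0;bm[:,:270]=0;bm[:,380:]=0
    print(n,[b for b in blobs(im,*COL["orange"],10) if b[2][1]>200 and b[2][1]<300],"blue",bm.sum())
    hu=cv2.minAreaRect(np.argwhere(bm)[:,::-1].astype(np.float32));print("blue rect",hu)
    for a in(-56,-58,-60):
        r=np.radians(a);e=np.r_[np.cos(r),np.sin(r)]
        P=lambda R,z:((proj(f,[*(C+R*e),z])-[x,y]+.5)*8-.5).round(0)
        print(a,"pad top",P(73,118),"tip",P(90,74),"clip in/out",P(90,69),P(118,69),"foot",P(84,78))
cv2.imwrite("pics/s6.png",np.hstack(out))
E
```

```text
time_s: 8.22
ee_pos: [471.5, -296.0, 231.6]
ee_rot: [-180.0, -0.1, 121.4]
force: [-0.3, -0.4, 0.1]
gripper_width: -0.1
scene [(np.int32(80), [273, 249, 14, 14], [279.0, 254.0])] blue 270
blue rect ((298.7000427246094, 238.40005493164062), (15.652474403381348, 26.832815170288086), 63.43495178222656)
-56 pad top [220.  94.] tip [174. 211.] clip in/out [175. 220.] [ 83. 265.] foot [192. 193.]
-58 pad top [215.  87.] tip [169. 202.] clip in/out [170. 212.] [ 77. 254.] foot [188. 185.]
-60 pad top [211.  79.] tip [164. 193.] clip in/out [165. 203.] [ 70. 242.] foot [183. 177.]
top [(np.int32(47), [358, 244, 10, 9], [362.3, 247.9])] blue 124
blue rect ((346.26226806640625, 254.11471557617188), (6.913992404937744, 21.254125595092773), 50.19443130493164)
-56 pad top [215. 203.] tip [252. 197.] clip in/out [251. 199.] [327. 147.] foot [237. 206.]
-58 pad top [220. 211.] tip [258. 205.] clip in/out [257. 208.] [335. 158.] foot [243. 214.]
-60 pad top [225. 218.] tip [264. 214.] clip in/out [263. 217.] [342. 169.] foot [248. 222.]
```

View pics/s6.png

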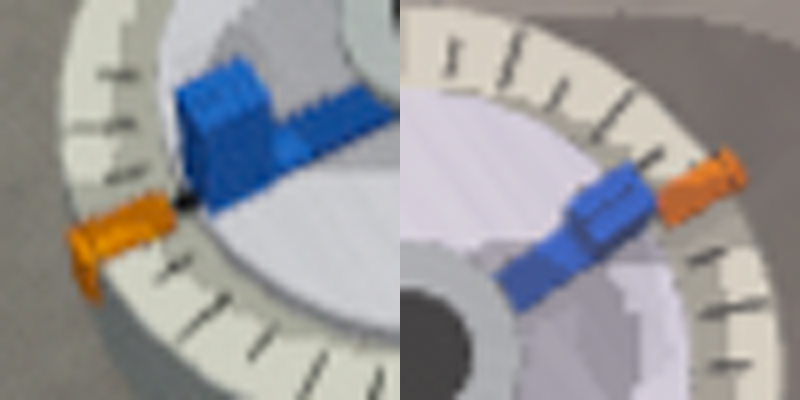

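```bash
cat > ang.py <<'E'
from h import *
# edge-line directions: lever bar (z81), clip top (z69), paddle top (z118): hull lines by PCA in world coordinates
def run():
  for n in("top","scene"):
    f,im=grab(n)
    im=cv2.resize(im,None,fx=4,fy=4,interpolation=cv2.INTER_CUBIC);h=cv2.cvtColor(im,cv2.COLOR_BGR2HSV)
    def pts(mask,z):
        ys,xs=np.where(mask);return np.array([ray(f,((x+.5)/4-.5,(y+.5)/4-.5),z)[:2] for x,y in zip(xs,ys)])
    C=np.array([540.5,-2.2]) if n=="top" else np.array([538.6,-2.2])
    roi=np.zeros(h.shape[:2],bool);roi[4*205:4*300,4*268:4*380]=1
    for nm,col,z,r0,r1 in(("bar","blue",81,38,56),("clip","orange",69,92,110)):
        m=(cv2.inRange(h,*COL[col])>0)&roi;P=pts(m,z)-C;r=np.hypot(*P.T);a=np.degrees(np.arctan2(P[:,1],P[:,0]))
        for lo,hi in((r0,(r0+r1)/2),((r0+r1)/2,r1)):
            k=(r>=lo)&(r<hi)
            if k.sum()>5: q=np.percentile(a[k],[3,97]);w=np.radians(q[1]-q[0])*(lo+hi)/2;print(n,nm,lo,hi,"edges",q.round(1),"mid",q.mean().round(1),"width",w.round(1))
    m=(h[...,2]<70)&roi;P=pts(m,74)-C;r=np.hypot(*P.T);a=np.degrees(np.arctan2(P[:,1],P[:,0]));k=(r>83)&(r<93)&(a<-45)&(a>-70)
    print(n,"pointer dark",k.sum(),a[k].mean() if k.any() else None,r[k].mean() if k.any() else None)
run()
E
python3 ang.py
```

```text
top bar 38 47.0 edges [-63.3 -47.9] mid -55.6 width 11.4
top bar 47.0 56 edges [-62.  -49.2] mid -55.6 width 11.4
top clip 92 101.0 edges [-61.9 -56.2] mid -59.1 width 9.6
top clip 101.0 110 edges [-61.6 -56.1] mid -58.9 width 10.0
top pointer dark 0 None None
scene bar 38 47.0 edges [-62.1 -42.6] mid -52.3 width 14.5
scene bar 47.0 56 edges [-70.8 -44.8] mid -57.8 width 23.3
scene clip 92 101.0 edges [-61.4 -54. ] mid -57.7 width 12.4
scene clip 101.0 110 edges [-61.  -54.6] mid -57.8 width 11.7
scene pointer dark 96 -55.581707061510066 86.78389477037224
```

Lever −55.6 to −56, clip about −58.6, so the lever is 2–3° short. I'll go back and push about 2.5° more, to a TCP of about (594.8, −54.3).

```bash
python3 -m inch '[{"x":1.5,"y":3,"z":0,"yaw":0,"gripper":-1},{"x":1.5,"y":3,"z":0,"yaw":0,"gripper":-1},{"x":1.5,"y":3,"z":0,"yaw":0,"gripper":-1},{"x":1.5,"y":3,"z":0,"yaw":0,"gripper":-1},{"x":1.6,"y":3,"z":0,"yaw":0,"gripper":-1},{"x":1.6,"y":3,"z":0,"yaw":0,"gripper":-1},{"x":1.6,"y":3,"z":0,"yaw":0,"gripper":-1},{"x":1.6,"y":3,"z":0,"yaw":0,"gripper":-1},{"x":1.6,"y":3.1,"z":0,"yaw":0.5,"gripper":-1},{"x":0,"y":0,"z":0,"yaw":0,"gripper":-1}]'
cat > t.py <<'E'
import sys
from h import *
st=telemetry.state();d=np.array([float(sys.argv[1]),float(sys.argv[2])])-st["ee_pos"][:2];y=np.radians(st["ee_rot"][2])
print(st["time_s"],st["ee_pos"].round(1),st["ee_rot"].round(1),st["force"].round(1),"cm x",((d@[np.cos(y),np.sin(y)])/10).round(2),"y",((d@[np.sin(y),-np.cos(y)])/10).round(2))
E
python3 t.py 594.8 -54.3
```

```text
time_s: 9.25
ee_pos: [634.6, -27.5, 231.0]
ee_rot: [179.8, -0.1, 119.2]
force: [-0.1, -1.6, 0.2]
gripper_width: 0.6
9.25 [634.6 -27.5 231. ] [ 1.798e+02 -1.000e-01  1.192e+02] [-0.1 -1.6  0.2] cm x -0.4 y -4.78
```

```bash
python3 -m inch '[{"x":-0.4,"y":0,"z":3,"yaw":0,"gripper":-1},{"x":0,"y":0,"z":3.5,"yaw":0,"gripper":-1},{"x":0,"y":0,"z":3.5,"yaw":0,"gripper":-1},{"x":0,"y":0,"z":1.6,"yaw":0,"gripper":-1},{"x":0,"y":-2,"z":0,"yaw":0,"gripper":-1},{"x":0,"y":-1.5,"z":0,"yaw":0,"gripper":-1},{"x":0,"y":-0.4,"z":0,"yaw":0,"gripper":-1},{"x":0,"y":-0.4,"z":0,"yaw":0,"gripper":-1},{"x":0,"y":-0.3,"z":0,"yaw":0,"gripper":-1},{"x":0,"y":0,"z":0,"yaw":0,"gripper":-1}]'
python3 t.py 594.8 -54.3
```

```text
time_s: 10.08
ee_pos: [594.2, -59.9, 116.2]
ee_rot: [179.9, 0.0, 118.9]
force: [1.3, 1.0, -0.7]
gripper_width: 0.3
10.0833 [594.2 -59.9 116.2] [179.9   0.  118.9] [ 1.3  1.  -0.7] cm x 0.46 y 0.32
```

That went about 3 mm further than intended. Back off and measure.

```bash
python3 -m inch '[{"x":0,"y":1,"z":0,"yaw":0,"gripper":-1},{"x":0,"y":3,"z":0,"yaw":0,"gripper":-1},{"x":0,"y":0,"z":-4,"yaw":0,"gripper":-1},{"x":0,"y":0,"z":-4,"yaw":0,"gripper":-1},{"x":-1.8,"y":-3,"z":-3,"yaw":0,"gripper":-1},{"x":-1.8,"y":-3,"z":0,"yaw":0,"gripper":-1},{"x":-1.8,"y":-3,"z":0,"yaw":0,"gripper":-1},{"x":-1.8,"y":-3,"z":0,"yaw":0,"gripper":-1},{"x":-1.8,"y":-3,"z":0,"yaw":0,"gripper":-1},{"x":-1.8,"y":-3,"z":0,"yaw":0,"gripper":-1},{"x":-1.8,"y":-3,"z":0,"yaw":0,"gripper":-1},{"x":-1.8,"y":-3,"z":0,"yaw":0,"gripper":-1}]'
python3 -m inch '[{"x":0,"y":0,"z":0,"yaw":0,"gripper":-1},{"x":0,"y":0,"z":0,"yaw":0,"gripper":-1}]'
python3 ang.py
python3 - <<'E'
from h import *
out=[]
for n,(x,y) in(("scene",(265,225)),("top",(325,225))):
    f,im=grab(n);out.append(cv2.resize(im[y:y+50,x:x+50],(400,400),interpolation=cv2.INTER_CUBIC))
cv2.imwrite("pics/s7.png",np.hstack(out))
E
```

```text
time_s: 11.08
ee_pos: [489.6, -281.5, 223.2]
ee_rot: [-180.0, 0.0, 118.9]
force: [0.3, 0.6, -0.0]
gripper_width: 0.4
time_s: 11.25
ee_pos: [489.7, -281.4, 223.1]
ee_rot: [180.0, 0.0, 118.7]
force: [-0.2, 0.1, -0.4]
gripper_width: 0.6
top bar 38 47.0 edges [-68.3 -53.1] mid -60.7 width 11.3
top bar 47.0 56 edges [-66.8 -53.9] mid -60.3 width 11.7
top clip 92 101.0 edges [-61.9 -55.9] mid -58.9 width 10.0
top clip 101.0 110 edges [-61.7 -56.2] mid -58.9 width 10.2
top pointer dark 0 None None
scene bar 38 47.0 edges [-66.7 -46.7] mid -56.7 width 14.8
scene bar 47.0 56 edges [-65.5 -49.3] mid -57.4 width 14.6
scene clip 92 101.0 edges [-61.4 -54. ] mid -57.7 width 12.5
scene clip 101.0 110 edges [-61.1 -54.6] mid -57.9 width 12.0
scene pointer dark 91 -60.42340374755908 87.01796437394002
```

View pics/s7.png

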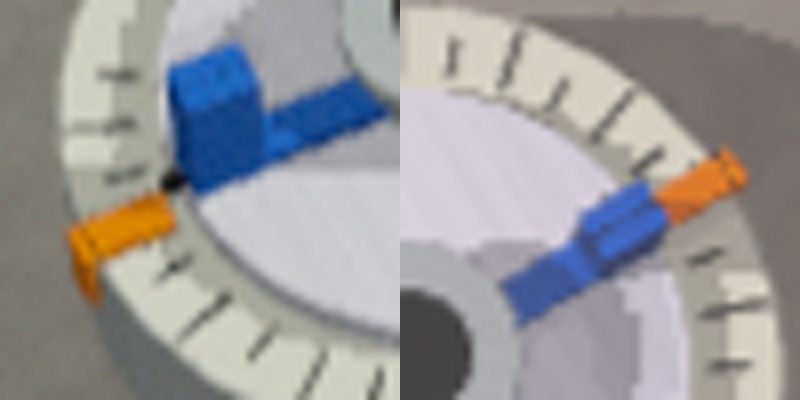

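Now about 2° too far: the pointer dot at scene crop (172,182) sits above the clip's line. I'll nudge it back from the clockwise face, to TCP (564.1, −75.7), settling before each short step.

```bash
python3 -m inch '[{"x":2,"y":1.8,"z":0,"yaw":0,"gripper":-1},{"x":2,"y":1.8,"z":0,"yaw":0,"gripper":-1},{"x":2,"y":1.8,"z":0,"yaw":0,"gripper":-1},{"x":2,"y":1.8,"z":0,"yaw":0,"gripper":-1},{"x":2,"y":1.8,"z":0,"yaw":0,"gripper":-1},{"x":2,"y":1.7,"z":0,"yaw":0,"gripper":-1},{"x":2,"y":1.7,"z":0,"yaw":-0.6,"gripper":-1},{"x":0,"y":0,"z":0,"yaw":0,"gripper":-1},{"x":0,"y":0,"z":0,"yaw":0,"gripper":-1},{"x":0,"y":0,"z":0,"yaw":0,"gripper":-1}]'
python3 t.py 564.1 -75.7
```

```text
time_s: 12.28
ee_pos: [531.0, -97.1, 222.9]
ee_rot: [-180.0, 0.0, 122.0]
force: [-0.3, -0.2, 0.4]
gripper_width: 0.6
12.2833 [531.  -97.1 222.9] [-180.    0.  122.] [-0.3 -0.2  0.4] cm x 0.06 y 3.94
```

```bash
python3 -m inch '[{"x":0,"y":0,"z":3.6,"yaw":0,"gripper":-1},{"x":0,"y":0,"z":3.6,"yaw":0,"gripper":-1},{"x":0,"y":0,"z":3.5,"yaw":0,"gripper":-1},{"x":0,"y":1.5,"z":0,"yaw":0,"gripper":-1},{"x":0,"y":1.5,"z":0,"yaw":0,"gripper":-1},{"x":0,"y":0,"z":0,"yaw":0,"gripper":-1},{"x":0,"y":0,"z":0,"yaw":0,"gripper":-1},{"x":0,"y":0,"z":0,"yaw":0,"gripper":-1}]'
python3 t.py 564.1 -75.7
```

```text
time_s: 12.95
ee_pos: [555.8, -82.5, 116.0]
ee_rot: [-180.0, -0.0, 121.8]
force: [0.5, -0.4, 1.0]
gripper_width: 0.2
12.95 [555.8 -82.5 116. ] [-180.    -0.   121.8] [ 0.5 -0.4  1. ] cm x 0.14 y 1.06
```

```bash
python3 -m inch '[{"x":0.1,"y":0.5,"z":0,"yaw":0,"gripper":-1},{"x":0,"y":0.3,"z":0,"yaw":0,"gripper":-1},{"x":0,"y":0.2,"z":0,"yaw":0,"gripper":-1},{"x":0,"y":0,"z":0,"yaw":0,"gripper":-1},{"x":0,"y":0,"z":0,"yaw":0,"gripper":-1},{"x":0,"y":0,"z":0,"yaw":0,"gripper":-1}]'
python3 t.py 564.1 -75.7
```

```text
time_s: 13.45
ee_pos: [564.1, -75.8, 116.0]
ee_rot: [-180.0, 0.0, 121.9]
force: [-1.2, -2.6, 1.8]
gripper_width: 0.5
13.45 [564.1 -75.8 116. ] [-180.     0.   121.9] [-1.2 -2.6  1.8] cm x 0.01 y 0.0
```

```bash
python3 -m inch '[{"x":0,"y":-1,"z":0,"yaw":0,"gripper":-1},{"x":0,"y":-3,"z":0,"yaw":0,"gripper":-1},{"x":0,"y":0,"z":-4,"yaw":0,"gripper":-1},{"x":0,"y":0,"z":-4,"yaw":0,"gripper":-1},{"x":-2.3,"y":-2.4,"z":0,"yaw":0,"gripper":-1},{"x":-2.3,"y":-2.4,"z":0,"yaw":0,"gripper":-1},{"x":-2.3,"y":-2.4,"z":0,"yaw":0,"gripper":-1},{"x":-2.3,"y":-2.4,"z":0,"yaw":0,"gripper":-1},{"x":-2.3,"y":-2.4,"z":0,"yaw":0,"gripper":-1},{"x":-2.3,"y":-2.4,"z":0,"yaw":0,"gripper":-1},{"x":0,"y":0,"z":0,"yaw":0,"gripper":-1},{"x":0,"y":0,"z":0,"yaw":0,"gripper":-1}]'
python3 ang.py
python3 - <<'E'
from h import *
out=[]
for n,(x,y) in(("scene",(265,225)),("top",(325,225))):
    f,im=grab(n);out.append(cv2.resize(im[y:y+50,x:x+50],(400,400),interpolation=cv2.INTER_CUBIC))
cv2.imwrite("pics/s8.png",np.hstack(out))
E
python3 t.py 481.5 -292.5
```

```text
time_s: 14.45
ee_pos: [480.0, -291.0, 195.6]
ee_rot: [180.0, -0.0, 121.7]
force: [-0.7, 0.5, -0.4]
gripper_width: 0.1
top bar 38 47.0 edges [-65.7 -50. ] mid -57.9 width 11.6
top bar 47.0 56 edges [-64.1 -51.1] mid -57.6 width 11.7
top clip 92 101.0 edges [-61.9 -55.9] mid -58.9 width 10.0
top clip 101.0 110 edges [-61.6 -56.2] mid -58.9 width 10.0
top pointer dark 0 None None
scene bar 38 47.0 edges [-64.3 -44.2] mid -54.2 width 14.9
scene bar 47.0 56 edges [-63.1 -45.9] mid -54.5 width 15.5
scene clip 92 101.0 edges [-61.4 -54. ] mid -57.7 width 12.4
scene clip 101.0 110 edges [-61.  -54.6] mid -57.8 width 11.8
scene pointer dark 98 -57.73632775303977 86.97736671769643
14.65 [ 481.  -288.7  195.8] [180.  -0. 122.] [ 0.7 -0.3  0.2] cm x -0.34 y -0.16
```

View pics/s8.png

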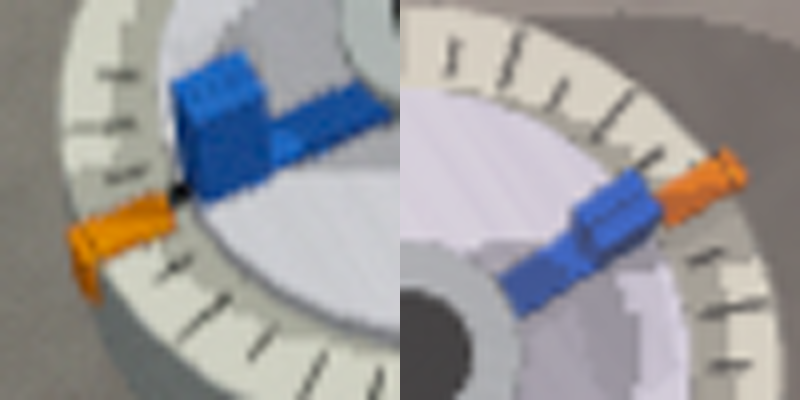

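Pointer at −57.7° in both views. The clip is −58.9° from the top view and −57.7° from the scene, so they agree to within about 1°. Next, the button.

```bash
python3 -m inch '[{"x":-0.3,"y":-0.15,"z":3,"yaw":0,"gripper":-1},{"x":0,"y":0,"z":3,"yaw":0,"gripper":-1},{"x":0,"y":0,"z":2.5,"yaw":0,"gripper":-1},{"x":0,"y":0,"z":1,"yaw":0,"gripper":-1},{"x":0,"y":0,"z":0,"yaw":0,"gripper":-1},{"x":0,"y":0,"z":0,"yaw":0,"gripper":-1}]'
python3 t.py 481.5 -292.5
python3 - <<'E'
from h import *
f,im=grab("scene","pics/b.png")
st=telemetry.state()["ee_pos"];print("tip px",proj(f,[st[0],st[1],st[2]-22]),"button px",proj(f,[481.5,-292.5,72]),[b for b in blobs(im,*COL["green"],10)])
cv2.imwrite("pics/b.png",cv2.resize(im[150:250,140:260],None,fx=5,fy=5,interpolation=cv2.INTER_CUBIC))
E
```

```text
time_s: 15.15
ee_pos: [481.9, -292.9, 101.3]
ee_rot: [180.0, 0.0, 121.9]
force: [0.2, 0.4, 0.2]
gripper_width: 0.5
15.15 [ 481.9 -292.9  101.3] [180.    0.  121.9] [0.2 0.4 0.2] cm x 0.05 y -0.01
tip px [197.67181094 204.66552654] button px [198.98557834 206.57485857] [(np.int32(28), [440, 200, 8, 4], [443.1, 201.4]), (np.int32(74), [194, 206, 14, 9], [200.9, 210.7])]
```

View pics/b.png

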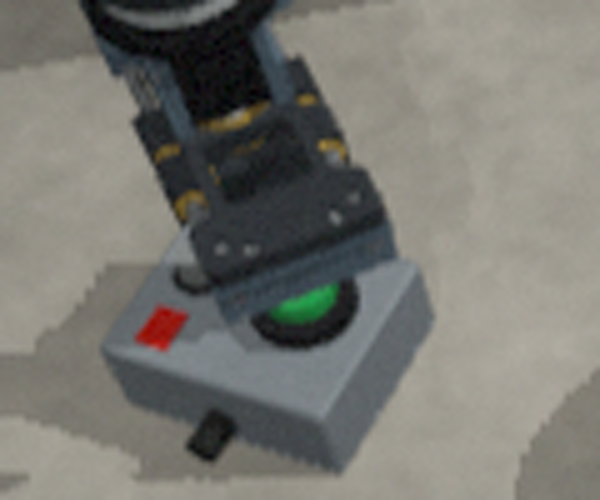

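The fingertips are right over the green button, at crop (310,300).

```bash
python3 -m inch '[{"x":0,"y":0,"z":0.6,"yaw":0,"gripper":-1},{"x":0,"y":0,"z":0.3,"yaw":0,"gripper":-1},{"x":0,"y":0,"z":0.3,"yaw":0,"gripper":-1},{"x":0,"y":0,"z":0,"yaw":0,"gripper":-1},{"x":0,"y":0,"z":0,"yaw":0,"gripper":-1}]'; python3 -m inch '[{"x":0,"y":0,"z":0.1,"yaw":0,"gripper":-1},{"x":0,"y":0,"z":0,"yaw":0,"gripper":-1},{"x":0,"y":0,"z":0,"yaw":0,"gripper":-1}]'
```

```text
time_s: 15.62
ee_pos: [482.1, -293.8, 89.7]
ee_rot: [179.9, 0.1, 121.9]
force: [1.6, 0.3, 4.4]
gripper_width: 0.6
time_s: 15.87
ee_pos: [482.1, -293.8, 88.4]
ee_rot: [179.9, 0.1, 121.9]
force: [2.8, 0.3, 4.7]
gripper_width: 0.3
```

```bash
python3 -m inch '[{"x":0,"y":0,"z":0.1,"yaw":0,"gripper":-1},{"x":0,"y":0,"z":0,"yaw":0,"gripper":-1},{"x":0,"y":0,"z":0,"yaw":0,"gripper":-1}]';python3 -m inch '[{"x":0,"y":0,"z":0.1,"yaw":0,"gripper":-1},{"x":0,"y":0,"z":0,"yaw":0,"gripper":-1},{"x":0,"y":0,"z":0,"yaw":0,"gripper":-1}]'
```

```text
time_s: 16.12
ee_pos: [482.1, -293.8, 88.2]
ee_rot: [179.9, 0.1, 121.9]
force: [1.2, 1.0, 10.6]
gripper_width: 0.5
time_s: 16.37
ee_pos: [482.1, -293.8, 88.1]
ee_rot: [179.9, 0.2, 121.9]
force: [0.5, 0.6, 15.8]
gripper_width: 0.2
```

The button bottomed out: position stopped at z 88.1 while the force rose to 16 N. I'll lift off and check.

```bash
python3 -m inch '[{"x":0,"y":0,"z":-1,"yaw":0,"gripper":-1},{"x":0,"y":0,"z":-3,"yaw":0,"gripper":-1},{"x":0,"y":0,"z":-4,"yaw":0,"gripper":-1},{"x":0,"y":0,"z":-4,"yaw":0,"gripper":-1},{"x":-3,"y":-2,"z":0,"yaw":0,"gripper":-1},{"x":-3,"y":-2,"z":0,"yaw":0,"gripper":-1},{"x":-3,"y":-2,"z":0,"yaw":0,"gripper":-1},{"x":0,"y":0,"z":0,"yaw":0,"gripper":-1},{"x":0,"y":0,"z":0,"yaw":0,"gripper":-1},{"x":0,"y":0,"z":0,"yaw":0,"gripper":-1}]'; python3 ang.py|grep -v "scene bar"
python3 - <<'E'
from h import *
f,im=grab("scene");g,jm=grab("top")
print([b for b in blobs(im,*COL["green"],10)],[b for b in blobs(jm,*COL["green"],10)])
a=cv2.imread("pics/top0.png");m=(cv2.absdiff(a,jm).max(2)>50).astype('uint8')
for nm,(x,y,w,h) in dict(tub=(225,180,80,40),jar=(170,275,75,80),scraper=(375,150,40,95)).items(): print(nm,m[y:y+h,x:x+w].sum())
E
```

```text
time_s: 17.2
ee_pos: [476.7, -400.6, 204.5]
ee_rot: [-179.9, -0.2, 121.9]
force: [-0.6, -0.7, 0.1]
gripper_width: 0.4
top bar 38 47.0 edges [-65.5 -50. ] mid -57.7 width 11.5
top bar 47.0 56 edges [-64.1 -51.1] mid -57.6 width 11.7
top clip 92 101.0 edges [-61.9 -55.9] mid -58.9 width 10.0
top clip 101.0 110 edges [-61.6 -56.2] mid -58.9 width 10.0
top pointer dark 0 None None
scene clip 92 101.0 edges [-61.4 -53.9] mid -57.6 width 12.5
scene clip 101.0 110 edges [-61.1 -54.6] mid -57.8 width 11.8
scene pointer dark 96 -57.69827590426659 87.00136751331206
[(np.int32(194), [191, 200, 17, 15], [199.1, 207.3]), (np.int32(28), [440, 200, 8, 4], [443.1, 201.4])] [(np.int32(181), [442, 287, 15, 15], [449.1, 293.6]), (np.int32(113), [191, 331, 19, 9], [199.9, 335.0])]
tub 0
jar 0
scraper 0
```

The button is back out (same pixels as at the start), the lever hasn't moved, and the loose items are unchanged.

```bash
python3 -c "
from workcell import env;print(env.job_done())"
```

```text
the job is handed in; nothing more can be done
None
```

The lever is set to the clip, the start button has been pressed and is back out, and the job was handed in at about 17 s of the 45 s.

- **Lever:** I pushed it with the closed fingertips, never pinching it. It went about 2° past the clip, so I nudged it back from the other face.
- **Alignment:** the last check puts the pointer at −57.7° in both views. The clip reads −57.7° in the scene camera but −58.9° in the top camera. The views therefore disagree by about 1°, and the lever could be up to about 1° (2 mm at the tip) short of exact.
- **Clip:** it reads the same angle as at the start, so it did not shift.
- **Button:** it bottomed out about 6 mm down, with force rising to 16 N while the position held. It is back at its starting pixels in both views.
- **Jar, tub and scraper:** no change between the first and last top pictures, and the arm is clear of everything.

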